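# Unlock the master-gauge case with its two code dials

## Task

Unlock the blue master-gauge case on the measuring bench: turn the red dial to 3 and the blue dial to 5, then slide the yellow-gripped latch fully back, away from the lid, until it stops. Leave the dials on the code, the latch back and the lid shut, and do not disturb the other things on the case and the bench.

Things in the scene. Friction and masses are not known exactly. Their poses are not given: they have to be found in the camera images.
- case: blue metal case, 270 mm (its x) by 320 mm (its y) by 85 mm high, fixed to the bench; origin at the centre of its underside. Near part of its flat top (x -133 to +15 mm): aluminium lock deck with dials and latch; far part (x +19 to +133 mm): the blue lid, which does not open in this task. +y is its left seen from the robot.
- red_dial_grip (a point): point on the red dial's vertical turning axis, 26 mm above the case's top; in the case frame x -65, y +90 mm. The dial is a white disc, 92 mm across, 8 mm thick, flat on the case's top, with a red grip bar across it, 58 long, 14 wide, standing 8 to 40 mm above the case's top. The point's x axis runs along the bar to its black-capped end, where the 0 is.
- red_dial (a joint): turn of the red dial, rad, growing anticlockwise from above. Figures 0 to 7 go clockwise on the disc, 45 deg apart; the one at the black arrow on the case, on the dial's +x (case frame) side, is set: n at n x 0.7854 rad. The bar's yaw is the case's yaw plus this. Range -0.15 to 5.65 (stops between 7 and 0); friction 0.05 N m, no clicks, stays where left.
- blue_dial_grip (a point): point on the blue dial's vertical turning axis, 26 mm above the case's top; in the case frame x -65, y -90 mm. The dial is a white disc, 92 mm across, 8 mm thick, flat on the case's top, with a blue grip bar across it, 58 long, 14 wide, standing 8 to 40 mm above the case's top. The point's x axis runs along the bar to its black-capped end, where the 0 is.
- blue_dial (a joint): turn of the blue dial, rad, growing anticlockwise from above. Figures 0 to 7 go clockwise on the disc, 45 deg apart; the one at the black arrow on the case, on the dial's +x (case frame) side, is set: n at n x 0.7854 rad. The bar's yaw is the case's yaw plus this. Range -0.15 to 5.65 (stops between 7 and 0); friction 0.05 N m, no clicks, stays where left.
- latch_grip (a point): centre of the latch's yellow grip block, 21 mm above the case's top. The block is 20 mm (case x) by 24 mm (case y), standing 6 to 36 mm above the case's top; case frame y 0, x -18 mm locked, -58 mm fully back. It stands on a steel tongue 30 mm wide, 6 mm high, that reaches over the lid's edge when locked, between two guides 5 mm high at y +-21 mm.
- latch (a joint): travel of the latch, m: 0 locked, 0.040 fully back at its stop. It slides along the case's -x (towards the robot) with about 2 N of friction and stays where left. It is blocked inside after about 2 mm unless both dials are within about 10 degrees of the code (red 3, blue 5); once back, it holds the dials.
- ring_gauge: steel ring gauge, 60 mm across with a 34 mm bore, 25 mm high, lying on the case's lid; a bystander, origin at the centre of its underside
- sample: stepped aluminium sample part, 40 x 70 x 36 mm, on the case's lid; a bystander, origin at the centre of its underside
- cleaner: bottle 60 mm in diameter, 160 mm high, standing; a bystander, origin at the centre of its underside
- pot: grey plastic pot, 80 mm across, 90 mm high; a bystander, origin at the centre of its underside
- driver: screwdriver lying on the bench; a bystander
- caliper: slide caliper, 195 mm long, lying on the bench; a bystander, origin at the centre of its underside

How it is judged:
On the way, in this order (a step that is already met when the one before it is completed fails the run):
1. both dials are set to the code while the latch is still locked (value of joint red_dial between 2.1562 and 2.5562 rad and value of joint blue_dial between 3.727 and 4.127 rad and value of joint latch below 0.006 m), for 0.2 s.
2. the latch is slid back (value of joint red_dial between 2.1562 and 2.5562 rad and value of joint blue_dial between 3.727 and 4.127 rad and value of joint latch above 0.035 m), for 0.2 s.
At the end, for the whole second after the job is handed in: The red dial stands within 0.2 rad of 3 (2.356 rad), the blue dial within 0.2 rad of 5 (3.927 rad), and the latch is slid back more than 35 mm of its 40 mm and at rest (all of step 2 and velocity of joint latch between -0.01 and 0.01 m/s); the robot touches nothing.
It fails at once if another thing is moved more than 30 mm (distance of any of ring_gauge, sample, cleaner, pot, driver, caliper from where it was at the start of the episode above 0.03 m).
It fails at once if another thing is knocked over (angle between any of ring_gauge, sample, cleaner, pot, caliper's own z axis and vertical above 0.5 rad).
It also fails if it takes over 58 s, if anything falls off the work surface, if the arm or the gripper's body presses on something with over 40 N, if the wrist force passes 120 N, or if a joint passes its speed limit or range.

## Robot

A 6-joint arm with a two-finger parallel gripper is mounted at the origin on the work surface. World frame = base frame: x ahead of the robot, y to its left, z up, the work surface at z = 0. Lengths are in m, angles in rad, forces in N, time in s.
With the tool pointing down it reaches from about 0.375 to 0.9 m from the base axis. Payload 3.1 kg.
Tool frame: the origin (TCP) lies at the centre of the arm's flange, where the gripper is bolted on; the fingertips stand 173 mm ahead of it and the grasp point (between the pads) lies 155 mm ahead of it; z points along the fingers, x is the direction in which the jaws open and shut, and the axes are right-handed (so a half turn about z gives the same grasp; the last joint's range is limited). The gripper opens to 85 mm and grips with 20 to 120 N. Pads are 22 mm wide; open, the fingers measure 114 mm over their backs; the gripper's body (76 mm by 85 mm) begins 54 mm behind the grasp point. The pads swing forward as they close: fully open they stand 13 mm farther back than shut.
Start: joints at [-1.494, 0.527, 1.433, -0, 1.181, -0.178], TCP at [0.158, -0.605, 0.405] pointing down, gripper open.
Joint ranges: [-3.08, 3.08], [-0.75, 2.2], [0.22, 2.44], [-1.43, 4.57], [0, 2.65], [-2.85, 2.85]. Speed limits (rad/s): [2.79, 2.79, 3.14, 3.14, 3.14, 3.14].

## Interface

Orientations are given as a unit quaternion [x, y, z, w].
In Python, from station import manip gives the robot as it stands.
- The arm moves only by the shell command python3 -m jog 'ROWS' [OPENING] [FORCE]. ROWS is JSON, a list that holds one entry, the list of rows, each a list of 4 numbers: the shift along the world's x, y, z in mm, then the turn about the world's z in degrees. A call has exactly 8 rows; each row shifts and turns the commanded pose from where the row before left it; what a row does not reach is not made up. A row lasts 1/8 s, in which the tool goes at most 62.5 mm and 10.7 degrees, less where a joint would pass 70% of its speed; a pose out of reach is approached as far as the arm can. A call is refused whole if a number of a shift passes 62.5 or a number of a turn 10.7, either way. A call with a gripper value outside its range is refused whole. OPENING is the opening in per cent of the stroke, from 0 (shut) to 100 (fully open), set as the call begins (- or left out, the last holds). The fingers move at their own pace and stop on an object; FORCE is the grip in N (left out, the last holds). Time passes only in rows, so rows that do not move let the fingers close, or fill a call up. It gives the time, the measured TCP pose, the force and the opening at its end, in the units of the state.
- manip.sense(): the state, without advancing time (a new reading comes with each control period).
- manip.snapshot(name): name is "scene" or "side" or "wrist"; returns the picture (480x640x3 uint8, red, green, blue); there is no depth.
- manip.camera_info(name): a dict with "fx", "fy", "cx", "cy" (pixels), "R" (3x3) and "t" (3): a world point X has camera coordinates R X + t. Camera axes: x right, y down, z forward; pixel columns grow to the right and rows downward; lengths in m; the calibration is good to about 2 mm. A picture is of the moment at which its call begins: read the wrist's pose just before it. camera_info takes no time and is no camera call; for the wrist camera it gives the pose at the moment of the call.
- manip.sign_off(): hands the job in, once; it reports no verdict.
The state is a dict: "t": time; "q": joint angles; "qd": joint speeds; "tau": joint torques, N m; "tcp_pos": TCP position; "tool_rot": TCP orientation; "force": force on the tool from outside, world axes, zero at the start; "ft_torque": the same for the moment, N m; "finger_gap": opening from 0.0 (shut) to 1.0 (fully open).
Only numpy, scipy, OpenCV 4.12 (cv2) and the standard library are available. Lean on these libraries where they do the work, as an engineer would, in place of code of your own. Each camera call takes 0.05 s, during which the arm holds its last target. There are 200 camera calls.

## Working session

There is one attempt and no reset: what is moved stays moved. The work goes in short steps, Python scripts to look and compute and a shell command to move; the robot and the scene stay as the last step left them, time stands still between calls to the robot, and variables do not carry over. Pictures are saved under pics/ and viewed, about 8 in all and at most 12, crops included, and the job is handed in when it is done.

```bash
mkdir -p pics; ls; python3 - <<'E'
from station import manip
import cv2,numpy as np
s=manip.sense();print(s['t'],s['tcp_pos'],s['tool_rot'],s['finger_gap'],s['force'])
for n in('scene','side'):
    im=manip.snapshot(n);cv2.imwrite(f'pics/{n}0.png',im[:,:,::-1]);c=manip.camera_info(n);print(n,{k:np.round(v,4).tolist() for k,v in c.items()}, np.round(-np.array(c['R']).T@np.array(c['t']),3))
E
```

```text
pics
0.0 [ 0.15812077 -0.60432499  0.4037538 ] [ 7.91528596e-01 -6.11131203e-01 -7.23430103e-04 -7.81891319e-04] 1.0031440420878504 [ 0.6140826  -0.03083426 -0.20142842]
scene {'fx': 442.0012, 'fy': 442.0012, 'cx': 319.0984, 'cy': 232.5582, 'R': [[0.78, 0.6257, 0.0086], [0.4768, -0.5854, -0.6557], [-0.4052, 0.5156, -0.755]], 't': [-0.4166, -0.1827, 1.2218]} [ 0.907 -0.476  0.806]
side {'fx': 537.715, 'fy': 537.715, 'cx': 333.6473, 'cy': 227.767, 'R': [[-0.9882, -0.1528, 0.0095], [-0.1007, 0.6022, -0.792], [0.1153, -0.7836, -0.6105]], 't': [0.5375, 0.1254, 1.4281]} [0.379 1.126 0.966]
```

View pics/scene0.png

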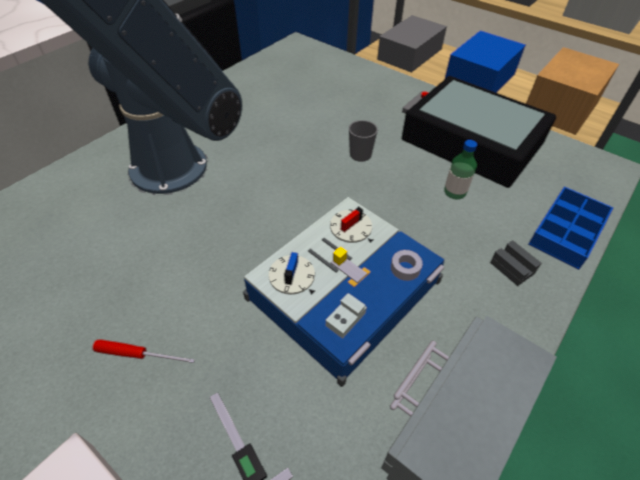

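View pics/side0.png

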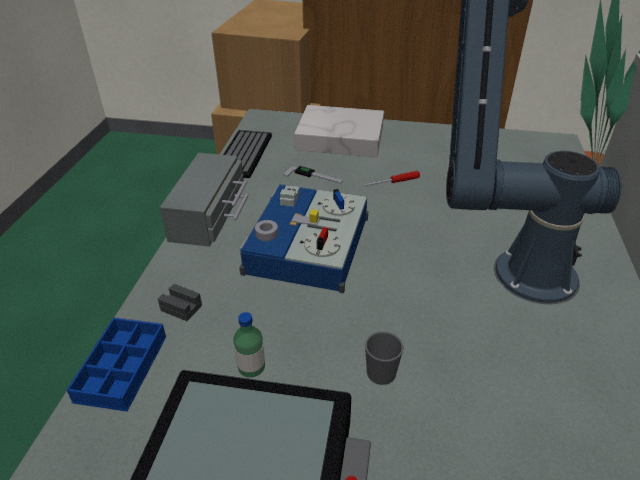

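```bash
cat > h.py <<'E'
import numpy as np,cv2
from station import manip
def ray(c,p):
    R=np.array(c['R']);t=np.array(c['t']);d=R.T@np.array([(p[0]-c['cx'])/c['fx'],(p[1]-c['cy'])/c['fy'],1]);return -R.T@t,d
def cast(c,p,z):
    o,d=ray(c,p);return o+d*(z-o[2])/d[2]
def proj(c,X):
    v=np.array(c['R'])@np.array(X)+np.array(c['t']);return np.array([c['cx']+c['fx']*v[0]/v[2],c['cy']+c['fy']*v[1]/v[2]])
E
python3 - <<'E'
from h import *
c=manip.camera_info('scene');s=manip.camera_info('side')
for n,a,b in(('red',(351,224),(322,240)),('blue',(292,273),(338,204))):print(n,cast(c,a,.093),cast(s,b,.093))
w=manip.camera_info('wrist');print(w); print(-np.array(w['R']).T@np.array(w['t']))
a=cv2.imread('pics/scene0.png')[190:310,240:400];b=cv2.imread('pics/side0.png')[180:290,235:375]
cv2.imwrite('pics/crop0.png',np.hstack([cv2.resize(a,(400,300),interpolation=2),cv2.resize(b,(382,300),interpolation=2)]))
E
```

```text
red [0.56271777 0.0739432  0.093     ] [0.56574242 0.06120509 0.093     ]
blue [ 0.54907919 -0.10567964  0.093     ] [ 0.54865284 -0.10548339  0.093     ]
{'fx': 354.6687198396081, 'fy': 354.6687198396081, 'cx': 319.82493343718096, 'cy': 235.39464263597807, 'R': array([[ 2.53271700e-01, -9.67394916e-01, -7.22562817e-04],
       [-9.16403800e-01, -2.40160980e-01,  3.20198032e-01],
       [-3.09931480e-01, -8.04349405e-02, -9.47350357e-01]]), 't': array([-0.62456573, -0.04167708,  0.37987632])}
[ 0.23772742 -0.58365559  0.3727696 ]
```

View pics/crop0.png

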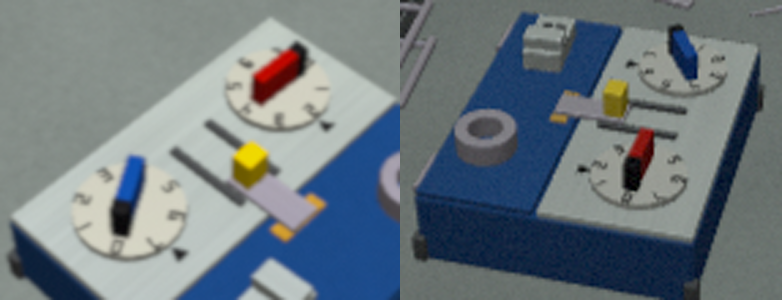

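```bash
python3 -m jog '[[[20,36,3,-1],[20,36,3,-1],[20,36,3,-1],[20,36,3,-1],[20,36,3,-1],[20,36,3,-1],[20,36,3,-1],[20,36,3,-1]]]' && python3 -m jog '[[[22,42,3,-1],[22,42,3,-1],[22,42,3,-1],[22,42,3,-1],[22,42,3,-1],[22,42,3,-1],[22,42,3,-1],[0,0,0,0]]]'; python3 - <<'E'
from h import *
import pickle
im=manip.snapshot('wrist');cv2.imwrite('pics/w1.png',im[:,:,::-1]);c=manip.camera_info('wrist');pickle.dump(c,open('c1.pkl','wb'))
s=manip.sense();print(s['t'],s['tcp_pos'],s['q'])
E
```

```text
t: 1.1
tcp_pos: [0.3186, -0.3153, 0.4286]
tool_rot: [0.747, -0.665, -0.0, -0.0]
force: [0.5, -0.5, 0.2]
finger_gap: 0.997
t: 2.1
tcp_pos: [0.4729, -0.0202, 0.4497]
tool_rot: [-0.707, 0.707, 0.0, 0.0]
force: [0.5, -0.3, 0.0]
finger_gap: 0.999
2.15 [ 0.47228672 -0.02142417  0.44941904] [-2.82230366e-01  2.63396686e-01  1.74455460e+00 -4.06586582e-04
  1.13431607e+00  1.29113407e+00]
```

View pics/w1.png

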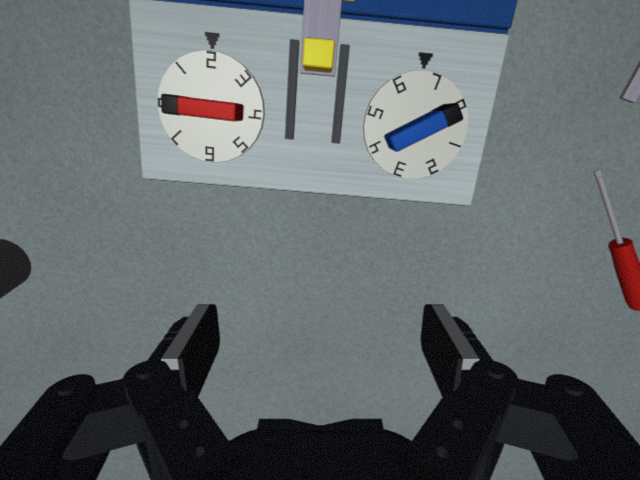

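```bash
cat > meas.py <<'E'
from h import *
def measure(im,c):
    # im BGR
    hsv=cv2.cvtColor(im,cv2.COLOR_BGR2HSV);H,S,V=cv2.split(hsv);out={}
    H=H.astype(int)
    disc=((V>170)&(im[:,:,2].astype(int)-im[:,:,0]>2)&(S<70)).astype(np.uint8)
    disc=cv2.morphologyEx(disc,cv2.MORPH_OPEN,np.ones((5,5),np.uint8))
    cs,_=cv2.findContours(disc,cv2.RETR_EXTERNAL,cv2.CHAIN_APPROX_NONE)
    D=[]
    for k in sorted(cs,key=cv2.contourArea)[-2:]:
        e=cv2.fitEllipse(cv2.convexHull(k));p=cast(c,e[0],.093);D.append((e[0][0],p[:2]));print('disc',np.round(e[0],1),np.round(e[1],1),np.round(p,4))
    for n,m in(('red',((H<8)|(H>172))&(S>150)&(V>70)),('blue',(H>105)&(H<125)&(S>150)&(V>90)),('yellow',(H>22)&(H<34)&(S>150)&(V>90))):
        for k in cv2.findContours(m.astype(np.uint8),cv2.RETR_EXTERNAL,cv2.CHAIN_APPROX_NONE)[0]:
            if cv2.contourArea(k)>300:
                r=cv2.minAreaRect(k);b=cv2.boxPoints(r)
                z=.121 if n=='yellow' else .125
                w=np.array([cast(c,q,z)[:2] for q in b]);e1=w[1]-w[0];e2=w[2]-w[1];L=e1 if e1@e1>e2@e2 else e2
                print(n,np.round(r[0],1),np.round(w.mean(0),4),'len',np.round([np.linalg.norm(e1),np.linalg.norm(e2)],4),'axis deg',round(np.degrees(np.arctan2(L[1],L[0]))%180,1))
    return D
E
python3 - <<'E'
from meas import *
import pickle
c=pickle.load(open('c1.pkl','rb'));im=cv2.imread('pics/w1.png');measure(im,c)
for p in [(142,178),(471,205),(212,40),(426,59)]:print(p,cast(c,p,.085))
E
```

```text
disc [180.1 122.2] [13.9 29.7] [0.549  0.0997 0.093 ]
disc [226.1 131.8] [17.7 26.1] [0.5408 0.0602 0.093 ]
red [630.1 274.2] [ 0.4159 -0.3044] len [0.0189 0.0802] axis deg 28.8
red [206.1 108.1] [0.5599 0.0661] len [0.0129 0.0457] axis deg 83.4
blue [418.3 130.6] [ 0.5426 -0.1002] len [0.0453 0.0131] axis deg 116.3
blue [423.5  23.4] [ 0.6175 -0.0981] len [0.0021 0.1212] axis deg 85.1
blue [429.  13.] [ 0.624  -0.1011] len [0.1241 0.0166] axis deg 89.9
yellow [318.  53.] [ 0.5988 -0.021 ] len [0.0198 0.0225] axis deg 85.7
(142, 178) [0.49898812 0.14490192 0.085     ]
(471, 205) [ 0.47215401 -0.16802494  0.085     ]
(212, 40) [0.61424084 0.06764194 0.085     ]
(426, 59) [ 0.59954539 -0.11262782  0.085     ]
```

The wrist view shows the arrow at about 2 on red (disc centre near px 211,106) and between 6 and 7 on blue (416,124). The latch block is at (318,53). From these I get case yaw −4.9°, red at 88.3° (needs +46.7°) and blue at 301.2° (needs −76.2°).

```bash
python3 -m jog '[[[11,11.5,-13,10.4],[11,12,-13,10.4],[11,11.5,-13,10.4],[11,12,-13,10.4],[11,11.5,-13,10.4],[11,12,-13,10.4],[11,11.5,-13,10.5],[11,12,-13,10.5]]]' 70 40 && python3 -m jog '[[[0,0,0,0],[0,0,0,0],[0,0,0,0],[0,0,0,0],[0,0,0,0],[0,0,0,0],[0,0,0,0],[0,0,0,0]]]'; python3 - <<'E'
from meas import *
im=manip.snapshot('wrist')[:,:,::-1].copy();c=manip.camera_info('wrist');cv2.imwrite('pics/w2.png',im);s=manip.sense();print(s['t'],s['tcp_pos'],np.degrees(s['q'][[0,5]]) if hasattr(s['q'],'shape') else s['q']);measure(im,c)
X=np.degrees(np.arctan2(*(2*s['tool_rot'][0]*s['tool_rot'][1],1-2*s['tool_rot'][1]**2-2*s['tool_rot'][2]**2)));print('yaw',X)
E
```

```text
t: 3.15
tcp_pos: [0.5602, 0.07, 0.3449]
tool_rot: [0.998, -0.059, -0.001, 0.0]
force: [-0.6, 1.1, 0.3]
finger_gap: 0.696
t: 4.15
tcp_pos: [0.5602, 0.0714, 0.3457]
tool_rot: [0.998, -0.061, -0.0, -0.0]
force: [-0.2, 0.3, 0.2]
finger_gap: 0.702
4.2 [0.56015091 0.07142217 0.34566906] [-4.07011633  2.87169121]
disc [286.2 241. ] [63.9 97.5] [0.5383 0.0771 0.093 ]
disc [349.9 236.3] [ 76.9 116.4] [0.5805 0.0753 0.093 ]
red [322. 267.] [0.5611 0.069 ] len [0.0124 0.0431] axis deg 83.8
blue [462.5 450.5] [ 0.6434 -0.0841] len [0.0227 0.0544] axis deg 91.3
blue [557.3 248.3] [0.6959 0.0649] len [0.0224 0.0124] axis deg 46.9
blue [405.  216.8] [0.6124 0.0818] len [0.1592 0.2023] axis deg 161.0
yellow [387.1 366.3] [ 0.5952 -0.0086] len [0.0133 0.0441] axis deg 98.1
yaw -6.9418015577676755
```

View pics/w2.png

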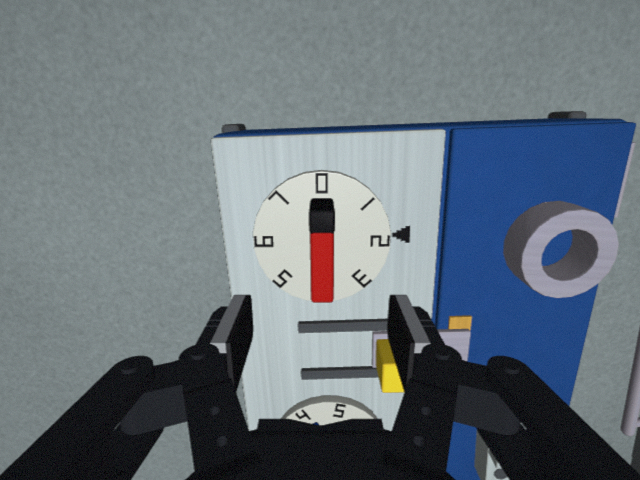

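```bash
python3 -m jog '[[[1,2,-12,0],[0,0,-12,0],[0,0,-12,0],[0,0,-12,0],[0,0,-12,0],[0,0,-12,0],[0,0,0,0],[0,0,0,0]]]' && python3 -m jog '[[[0,0,0,0],[0,0,0,0],[0,0,0,0],[0,0,0,0],[0,0,0,0],[0,0,0,0],[0,0,0,0],[0,0,0,0]]]' 0 40
```

```text
t: 5.2
tcp_pos: [0.5614, 0.0733, 0.2739]
tool_rot: [0.998, -0.061, 0.0, -0.0]
force: [-0.0, -0.4, -0.2]
finger_gap: 0.698
t: 6.2
tcp_pos: [0.5614, 0.0734, 0.2742]
tool_rot: [0.998, -0.061, 0.0, 0.0]
force: [-0.2, -0.1, 5.9]
finger_gap: 0.154
```

```bash
python3 -m jog '[[[0,0,1,5.8],[0,0,0,5.9],[0,0,0,5.9],[0,0,0,5.9],[0,0,0,5.9],[0,0,0,5.9],[0,0,0,5.9],[0,0,0,5.8]]]' && python3 -m jog '[[[0,0,0,0],[0,0,0,0],[0,0,0,0],[0,0,0,0],[0,0,0,0],[0,0,0,0],[0,0,0,0],[0,0,0,0]]]' 50 && python3 -m jog '[[[0,0,10,0],[0,0,12,0],[0,0,12,0],[0,0,12,0],[0,0,12,0],[0,0,12,0],[0,0,0,0],[0,0,0,0]]]'; python3 - <<'E'
from meas import *
im=manip.snapshot('wrist')[:,:,::-1].copy();c=manip.camera_info('wrist');cv2.imwrite('pics/w3.png',im);s=manip.sense();measure(im,c)
print('yaw',np.degrees(np.arctan2(2*s['tool_rot'][0]*s['tool_rot'][1],1-2*s['tool_rot'][1]**2-2*s['tool_rot'][2]**2)))
E
```

```text
t: 7.2
tcp_pos: [0.5622, 0.0736, 0.2743]
tool_rot: [0.939, 0.344, 0.002, 0.0]
force: [3.5, 1.9, -2.2]
finger_gap: 0.153
t: 8.2
tcp_pos: [0.5612, 0.0734, 0.2747]
tool_rot: [0.94, 0.342, -0.0, 0.0]
force: [-0.5, -0.5, -0.9]
finger_gap: 0.498
t: 9.2
tcp_pos: [0.561, 0.0734, 0.3445]
tool_rot: [0.94, 0.342, -0.0, -0.0]
force: [-0.6, -0.0, -0.8]
finger_gap: 0.498
disc [294.2 260.5] [40.3 81.7] [0.5537 0.0543 0.093 ]
disc [349.7 239.1] [ 71.8 113.5] [0.5721 0.0897 0.093 ]
red [323. 272.] [0.5648 0.0708] len [0.0124 0.0432] axis deg 130.8
blue [347.  384.4] [0.6289 0.0193] len [0.0441 0.0588] axis deg 138.4
blue [456.9 306.4] [0.6463 0.1041] len [0.0553 0.1426] axis deg 175.1
yellow [280.5 381.1] [ 0.5954 -0.0092] len [0.0393 0.0285] axis deg 94.6
yaw 40.057244589502005
```

View pics/w3.png

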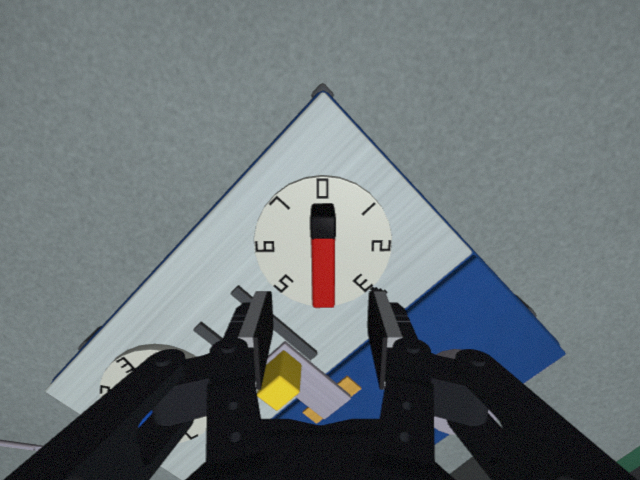

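The view shows the 3 at the red arrow and the bar at 130.1–130.8° (target 130.1°). Next is the blue dial.

```bash
python3 -m jog '[[[-2,-22.5,0,-1.7],[-2,-22.5,0,-1.7],[-2,-22.5,0,-1.7],[-2,-22.5,0,-1.7],[-2,-22.5,0,-1.8],[-2,-22.5,0,-1.7],[-2,-22.5,0,-1.7],[-1.5,-22,0,-1.7]]]' 70 && python3 -m jog '[[[0,0,0,0],[0,0,0,0],[0,0,0,0],[0,0,0,0],[0,0,0,0],[0,0,0,0],[0,0,0,0],[0,0,0,0]]]'; python3 - <<'E'
from meas import *
im=manip.snapshot('wrist')[:,:,::-1].copy();c=manip.camera_info('wrist');cv2.imwrite('pics/w4.png',im);s=manip.sense();measure(im,c)
print('yaw',np.degrees(np.arctan2(2*s['tool_rot'][0]*s['tool_rot'][1],1-2*s['tool_rot'][1]**2-2*s['tool_rot'][2]**2)))
E
```

```text
t: 10.25
tcp_pos: [0.5454, -0.1068, 0.344]
tool_rot: [0.974, 0.227, -0.001, -0.0]
force: [0.2, -0.4, 0.2]
finger_gap: 0.697
t: 11.25
tcp_pos: [0.5457, -0.1062, 0.3447]
tool_rot: [0.974, 0.228, -0.0, 0.0]
force: [-0.3, 0.3, -0.4]
finger_gap: 0.698
disc [477.7  34.3] [30.7 58.4] [0.5681 0.0437 0.093 ]
disc [369.3 262.1] [28.9 43.6] [ 0.5803 -0.1019  0.093 ]
red [ 44.  391.8] [ 0.4225 -0.2689] len [0.0584 0.02  ] axis deg 28.4
red [537.    8.5] [0.578  0.0536] len [0.0137 0.007 ] axis deg 26.3
blue [390.9 361. ] [ 0.6155 -0.1457] len [0.0185 0.0217] axis deg 165.5
blue [322.  251.5] [ 0.5431 -0.0988] len [0.0121 0.0447] axis deg 117.0
blue [581.1 212.7] [ 0.6617 -0.028 ] len [0.1833 0.0807] axis deg 85.1
yellow [474.7 166.4] [ 0.5953 -0.0193] len [0.0244 0.0281] axis deg 174.2
yaw 26.351794985138696
```

```bash
python3 -m jog '[[[0,1,-10,0],[0,0,-12,0],[0,0,-12,0],[0,0,-12,0],[0,0,-12,0],[0,0,-12,0],[0,0,0,0],[0,0,0,0]]]' && python3 -m jog '[[[0,0,0,0],[0,0,0,0],[0,0,0,0],[0,0,0,0],[0,0,0,0],[0,0,0,0],[0,0,0,0],[0,0,0,0]]]' 0 40 && python3 -m jog '[[[0,0,0,-9.5],[0,0,0,-9.5],[0,0,0,-9.5],[0,0,0,-9.5],[0,0,0,-9.5],[0,0,0,-9.5],[0,0,0,-9.6],[0,0,0,-9.6]]]' && python3 -m jog '[[[0,0,0,0],[0,0,0,0],[0,0,0,0],[0,0,0,0],[0,0,0,0],[0,0,0,0],[0,0,0,0],[0,0,0,0]]]' 50 && python3 -m jog '[[[0,0,10,0],[0,0,12,0],[0,0,12,0],[0,0,12,0],[0,0,12,0],[0,0,12,0],[0,0,0,0],[0,0,0,0]]]'; python3 - <<'E'
from meas import *
im=manip.snapshot('wrist')[:,:,::-1].copy();c=manip.camera_info('wrist');cv2.imwrite('pics/w5.png',im);s=manip.sense();measure(im,c)
print('yaw',np.degrees(np.arctan2(2*s['tool_rot'][0]*s['tool_rot'][1],1-2*s['tool_rot'][1]**2-2*s['tool_rot'][2]**2)))
E
```

```text
t: 12.3
tcp_pos: [0.5458, -0.1052, 0.2748]
tool_rot: [0.974, 0.228, 0.0, 0.0]
force: [-0.1, -0.2, 0.1]
finger_gap: 0.699
t: 13.3
tcp_pos: [0.5462, -0.105, 0.2753]
tool_rot: [0.974, 0.228, 0.001, 0.0]
force: [2.6, 3.8, 5.0]
finger_gap: 0.156
t: 14.3
tcp_pos: [0.5457, -0.1048, 0.2753]
tool_rot: [0.906, -0.424, 0.0, -0.0]
force: [2.2, 4.1, 6.5]
finger_gap: 0.153
t: 15.3
tcp_pos: [0.5457, -0.1051, 0.2747]
tool_rot: [0.907, -0.421, 0.0, -0.0]
force: [-0.1, -0.3, 1.2]
finger_gap: 0.501
t: 16.3
tcp_pos: [0.5455, -0.1051, 0.3445]
tool_rot: [0.907, -0.421, -0.0, 0.0]
force: [0.6, 0.1, -0.5]
finger_gap: 0.5
disc [292.9 215.9] [53.6 73.1] [ 0.5501 -0.0786  0.093 ]
disc [344.1 246.3] [ 42.3 112. ] [ 0.5557 -0.1176  0.093 ]
red [59.5 14. ] [0.5644 0.0683] len [0.0471 0.0115] axis deg 130.2
blue [320.5 251.5] [ 0.5517 -0.1004] len [0.0458 0.0126] axis deg 39.6
blue [400.6 142.4] [ 0.6246 -0.0965] len [0.0026 0.1142] axis deg 85.3
blue [473.3  59. ] [ 0.6722 -0.0967] len [0.0873 0.1206] axis deg 90.2
yellow [260.2  81.7] [ 0.601  -0.0195] len [0.0192 0.024 ] axis deg 87.7
yaw -49.84420520840435
```

View pics/w5.png

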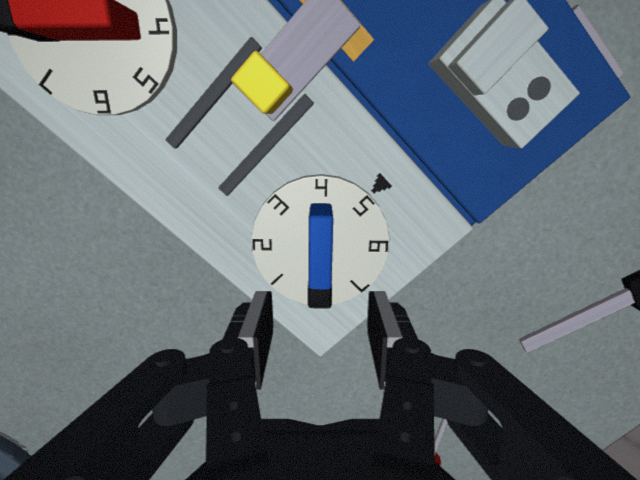

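Blue shows 5 at the arrow with its axis at 39.6° (target 40.1°), and red is still at 130.2°. Next I move to the latch.

```bash
python3 -m jog '[[[6.5,10.5,0,-5.6],[6.5,10.5,0,-5.6],[7,10.5,0,-5.6],[6.5,10.5,0,-5.6],[7,10.5,0,-5.7],[6.5,10.5,0,-5.6],[7,10.5,0,-5.7],[6.5,10.5,0,-5.6]]]' 60 && python3 -m jog '[[[0,0,0,0],[0,0,0,0],[0,0,-12,0],[0,0,-12,0],[0,0,-12,0],[0,0,-12,0],[0,0,-12,0],[0,0,-12,0]]]'  && python3 -m jog '[[[0,0,-1,0],[0,0,0,0],[0,0,0,0],[0,0,0,0],[0,0,0,0],[0,0,0,0],[0,0,0,0],[0,0,0,0]]]' 0 40
```

```text
t: 17.35
tcp_pos: [0.5992, -0.0208, 0.3438]
tool_rot: [-0.675, 0.737, 0.001, -0.0]
force: [-0.1, -0.5, -0.1]
finger_gap: 0.602
t: 18.35
tcp_pos: [0.5992, -0.0211, 0.2718]
tool_rot: [-0.677, 0.736, 0.0, -0.0]
force: [-0.4, -0.2, 0.1]
finger_gap: 0.597
t: 19.35
tcp_pos: [0.5989, -0.0192, 0.2713]
tool_rot: [-0.676, 0.737, 0.002, 0.001]
force: [2.0, 7.0, -4.3]
finger_gap: 0.27
```

```bash
python3 -m jog '[[[-6,0.5,0,0],[-6,0.5,0,0],[-6,0.5,0,0],[-6,0.5,0,0],[-6,0.5,0,0],[-6,0.6,0,0],[-5,0.5,0,0],[-0,0,0,0]]]' && python3 -m jog '[[[0,0,0,0],[0,0,0,0],[0,0,0,0],[0,0,0,0],[0,0,0,0],[0,0,0,0],[0,0,0,0],[0,0,0,0]]]' 60 && python3 -m jog '[[[0,0,10,0],[0,0,12,0],[0,0,12,0],[0,0,15,0],[0,0,15,0],[-10,0,15,0],[-10,0,15,0],[-10,0,15,0]]]' && python3 -m jog '[[[-10,0,0,0],[-10,0,0,0],[-10,0,0,0],[-10,0,0,0],[-10,0,0,0],[0,0,0,0],[0,0,0,0],[0,0,0,0]]]' ; python3 - <<'E'
from meas import *
im=manip.snapshot('wrist')[:,:,::-1].copy();c=manip.camera_info('wrist');cv2.imwrite('pics/w6.png',im);s=manip.sense();measure(im,c)
E
```

```text
t: 20.35
tcp_pos: [0.5586, -0.0157, 0.2713]
tool_rot: [-0.676, 0.737, 0.001, 0.002]
force: [3.8, 8.5, -8.0]
finger_gap: 0.27
t: 21.35
tcp_pos: [0.5582, -0.0175, 0.2717]
tool_rot: [-0.677, 0.736, 0.0, -0.0]
force: [-0.5, 0.0, -0.0]
finger_gap: 0.603
t: 22.35
tcp_pos: [0.5271, -0.0174, 0.3817]
tool_rot: [-0.677, 0.736, 0.0, -0.0]
force: [0.4, -0.0, 0.0]
finger_gap: 0.603
t: 23.35
tcp_pos: [0.4786, -0.0176, 0.3808]
tool_rot: [-0.677, 0.736, -0.0, 0.0]
force: [-0.1, -0.5, -0.3]
finger_gap: 0.6
disc [488.9 111.4] [25.3 40.2] [ 0.5535 -0.1405  0.093 ]
disc [209.  143.9] [58.3 97.7] [0.5483 0.054  0.093 ]
red [164.5 120.7] [0.5652 0.0688] len [0.0457 0.0133] axis deg 130.3
blue [444.5 120.5] [ 0.551  -0.1001] len [0.0132 0.0454] axis deg 40.3
yellow [304.5 116.5] [ 0.5607 -0.0157] len [0.0223 0.0191] axis deg 85.2
```

View pics/w6.png

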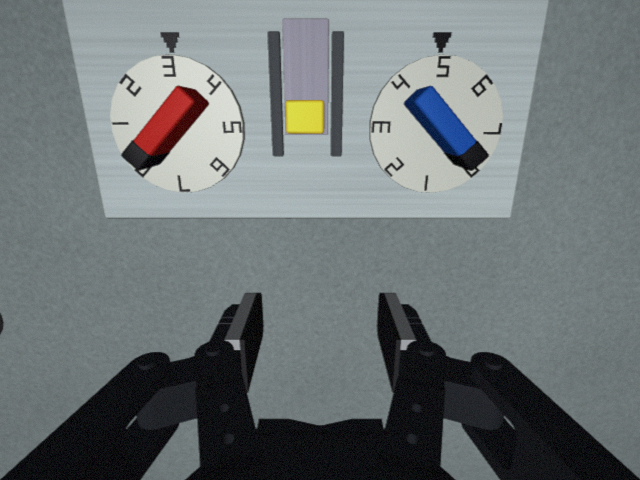

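```bash
python3 -c "
from station import manip
print(manip.sign_off())"
```

```text
the job is handed in; nothing more can be done
None
```

The case is unlocked and I've handed the job in. I turned the red dial to 3 and the blue dial to 5, slid the latch back, and left the gripper clear of everything.

- **Dials:** in the last wrist picture, 3 and 5 stand at their arrows. The red bar was at 130.3° and the blue bar at 40.3°, against a target of 130.1° and 40.1°.
- **Latch:** the pictures give 38 mm of travel by comparing positions before and after, and 39.6 mm measured from the dial axes. The gripper itself moved 40 mm with the latch. These agree to within about 2 mm and all clear the 35 mm needed, but I saw no clear force rise to confirm it reached its stop.
- **Time and forces:** it took about 23 s of the 58 s allowed, and force readings at the end of each move stayed at or below about 12 N.
- **Other things:** I took no final overview picture. No move showed contact with anything else, but I did not measure the bystanders or the lid again.

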